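# Wedge the short foot of the sample platform tight

### The arm

A 7-joint arm with a two-finger parallel gripper is mounted at the origin on a cart in front of the work surface, level with it; the furniture and walls round the work are solid. World frame = base frame: x ahead of the robot, y to its left, z up, the work surface at z = 0. Lengths are in mm, angles in rad, forces in N, time in s.
With the tool pointing down it reaches from about 425 to 825 mm from the base axis. Payload 3.6 kg.
Tool frame: the origin (TCP) lies on the centre line of the jaws, within the pads' length; the fingertips stand arm.tip_reach ahead of it and the grasp point (between the pads) is the TCP (arm.tip_reach is the distance from the TCP to the fingertips, in mm); z points along the fingers, y is the line along which they close (so a half turn about z gives the same grasp; the last joint's range is limited). The gripper opens to 93 mm and grips with 3 to 60 N. Pads are 15 mm wide; open, the fingers measure 128 mm over their backs; the gripper's body (75 mm by 188 mm) begins 65 mm behind the grasp point.
Start: joints at [-1.294, 0.615, -0.013, 1.423, 0.008, 1.103, -0.04], TCP at [193.792, 620.408, 209.44] pointing down, gripper open.
Joint ranges: [-3.12, 3.12], [-0.3, 2.06], [-1.34, 1.32], [0.26, 2.42], [-1.36, 4.5], [0.01, 1.98], [-2.84, 2.84]. Speed limits (rad/s): [2.79, 2.79, 3.14, 3.14, 3.14, 3.14, 3.14].

### API

Orientations are given as a unit quaternion [w, x, y, z].
In Python, from workcell import telemetry, viewer, sign_off, arm gives the robot as it stands. The module is installed in compiled form; this text tells all that it offers.
- The arm moves only by the shell command python3 -m pendant 'ROWS'. ROWS is JSON, a list of rows, each an object of numbers: "claw": the opening, from -1 (shut) to 1 (fully open); "tx", "ty", "tz": the shift along the tool's x, y, z in mm; "yaw": the turn about the tool's z in degrees. In form: [{"claw": .., "tx": .., "ty": .., "tz": .., "yaw": ..}, ...]. A call has 1 to 5 rows; each row shifts and turns the commanded pose from where the row before left it, along the tool's axes as they then stand; what a row does not reach is not made up. A row lasts 1/10 s, in which the tool goes at most 50 mm and 8.59 degrees, less where a joint would pass 70% of its speed; a pose out of reach is approached as far as the arm can. A call is refused whole if a number of a shift passes 50 or a number of a turn 8.59, either way. A call with a gripper value outside its range is refused whole. The fingers move at their own pace and stop on an object; the grip force is fixed at half the most. Time passes only in rows, so rows that do not move let the fingers close. It gives the time, the measured TCP pose, the force, the opening and the grip force at its end, in the units of the state.
- telemetry.get_obs(): the state, without advancing time (a new reading comes with each control period).
- viewer.get_image(name): name is "scene" or "side" or "wrist"; returns a dict with "frame" (400x640x3 uint8, blue, green, red), "depth" (400x640 float32, mm along the optical axis (not along the pixel's ray), 0 where there is no reading), "fx", "fy", "cx", "cy" (pixels), "rvec" (rotation vector, rad) and "tvec" (3), from world to camera coordinates, as OpenCV has them; the wrist camera has in their place "T_tool_cam" (4x4, takes a point from camera to tool coordinates, whose origin is the TCP and whose axes are the flange's). Camera axes: x right, y down, z forward; pixel columns grow to the right and rows downward; lengths in mm; the calibration is good to about 2 mm. A picture is of the moment at which its call begins: read the wrist's pose just before it.
- sign_off(): hands the job in; it is judged then, once.
The state is a dict: "time": time; "joint_pos": joint angles; "qd": joint speeds; "joint_efforts": joint torques, N m; "position": TCP position; "tool_rot": TCP orientation; "ft_force": force on the tool from outside, world axes, zero at the start; "wrist_torque": the same for the moment, N m; "opening": opening from 0.0 (shut) to 1.0 (fully open); "grasp_force": force on a finger pad.
Only numpy, scipy, OpenCV 4.12 (cv2) and the standard library are available. Lean on these libraries where they do the work, as an engineer would, in place of code of your own. Each camera call takes 0.05 s, during which the arm holds its last target. There are 200 camera calls.

### The job

The front foot of the small sample platform is too short and hangs clear of the bench. Slide the grey wedge, flat on the bench and thin end first, straight in under the middle of that foot until it jams tight, then let go so that it stays jammed by itself. Push firmly but do not force it (a level push of about 8 N is right), do not bump the platform with the gripper, and leave the tape roll, the bottle and the timer where they are.

Things in the scene. Friction and masses are not known exactly. Their poses are not given: they have to be found in the camera images.
- stand: low fixed aluminium platform, plate 120 deep (x) x 180 wide (y) mm, underside 34 and top 44 mm above the bench, on two rear posts; a foam block with capped vials stands on its rear half, 60 mm and more behind the front edge, up to 95 mm high. Origin: on the bench under the middle of the foot's front face; x points straight in under the platform, y left along its front edge, z up
- foot (a point): middle of the plate's underside above the foot, 14 mm in from the front edge. The foot: grey rubber, 28 deep x 44 wide x 10 mm, on a screw, front face flush with the plate's front edge. It hangs 6 to 15 mm above the bench, different each time and not measured. The screw does not move; the rubber gives about 1 mm per 30 N. Axes as the platform's
- wedge: loose grey moulded wedge, 120 long x 30 mm wide, 0.08 to 0.17 kg: a ramp with a grip block at the thick end. Origin: centre of its underside; x points along it to the thin end, z up. The ramp runs from x = +60 mm (thin end, 4 mm high) straight up to x = -24 mm (18 mm high), slope 1 in 6. Smooth (friction about 0.2), but stays in once jammed
- wedge_grip (a point): centre of the wedge's grip block (36 long x 30 wide x 30 mm high, flat sides, 102 mm behind the thin end), 15 mm above its underside; axes as the wedge's. Driving the wedge in takes a push of about 0.8 to 1.5 times the load it puts on the foot
- wedge_tip (a point): middle of the wedge's thin end, at the level of its underside; axes as the wedge's
- tape_mid (a point): centre of a loose roll of tan tape lying flat, 96 mm across, 25 mm high (bystander)
- bottle_mid (a point): centre of a loose standing dropper bottle with a ribbed cap, 26 mm across, 64 mm high (bystander)
- timer_mid (a point): centre of a loose white timer lying on its back, 66 x 66 x 19 mm (bystander)
Mind the look-alikes: they are no part of the job. What is shaped like the wedge but green is not meant.

How it is judged:
By the outcome, as a careful person would: the job done as asked, in the order asked, and still so for the second after the job is handed in, with the robot touching nothing.
It also fails if it takes over 61 s, if anything falls off the work surface, if the arm or the gripper's body presses on something with over 40 N, if the wrist force passes 120 N, or if a joint passes its speed limit or range.

## Working session

There is one attempt and no reset: what is moved stays moved. The work goes in short steps, Python scripts to look and compute and a shell command to move; the robot and the scene stay as the last step left them, time stands still between calls to the robot, and variables do not carry over. Pictures are saved under pics/ and viewed, at most 10 in all, crops included, and the job is handed in when it is done.

```bash
mkdir -p pics
cat > h.py <<'E'
import numpy as np, cv2
from workcell import telemetry, viewer, sign_off, arm
def shot(n,f):
    im=viewer.get_image(n); np.save(f'pics/{f}.npy',im,allow_pickle=True); cv2.imwrite(f'pics/{f}.png',im['frame']); return im
def load(f): return np.load(f'pics/{f}.npy',allow_pickle=True).item()
def cam2w(im):
    R=cv2.Rodrigues(np.array(im['rvec'],float))[0]; t=np.array(im['tvec'],float).ravel()
    return R.T,-R.T@t
def cloud(im):
    v,u=np.mgrid[0:400,0:640]; d=im['depth']
    P=np.stack([(u-im['cx'])/im['fx']*d,(v-im['cy'])/im['fy']*d,d],-1)
    R,o=cam2w(im); return P@R.T+o
def onplane(im,u,v,z):
    R,o=cam2w(im); r=R@np.array([(u-im['cx'])/im['fx'],(v-im['cy'])/im['fy'],1]); return o+r*(z-o[2])/r[2]
E
python3 - <<'E'
from h import *
a=shot('scene','scene0');b=shot('side','side0')
print(arm.tip_reach); o=telemetry.get_obs(); print(o)
for i in(a,b): print(cam2w(i)[1],i['fx'])
E
```

```text
19.0
{'time': 0.1, 'joint_pos': array([-1.29450486,  0.61581139, -0.01260915,  1.42469942,  0.0081523 ,
        1.10342141, -0.0404126 ]), 'qd': array([ 4.96912148e-04, -2.05892074e-03, -6.35950629e-05, -4.12886629e-03,
        3.77597935e-04, -1.27774567e-03,  2.90373611e-05]), 'joint_efforts': array([ 1.08033379e-03, -4.60041547e+01,  2.09793826e-01, -1.66245264e+01,
       -6.12371787e-02,  1.68804597e-02,  8.18456692e-05]), 'position': array([193.61278547, 619.737685  , 208.41730235]), 'tool_rot': array([-1.33470460e-04,  1.50783255e-01,  9.88566184e-01, -1.13652064e-03]), 'ft_force': array([ 0.25910403,  0.34986269, -0.56420034]), 'wrist_torque': array([ 0.02861024, -0.02689078,  0.04333399]), 'grasp_force': 0.0, 'opening': 0.9964071809025913}
[-215.36150707 -780.56887769  944.29990058] 392.7290887503307
[ 336.82650986 -889.36273911  602.15604208] 384.8653857304813
```

View pics/scene0.png

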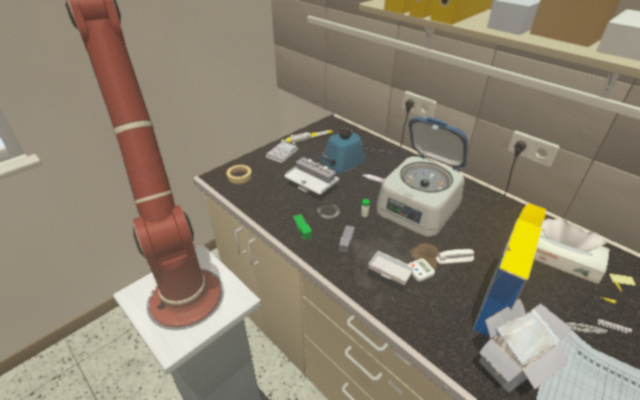

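View pics/side0.png

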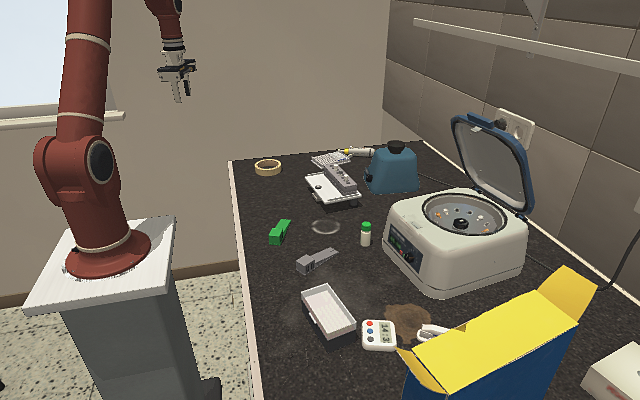

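The scene camera shows the platform at (312,177), the grey wedge at (347,237) and the green look-alike at (302,226). In the side view they are at (333,188), (318,260) and (280,232). Candidates for the wedge are the grey one at side (318,260), the green one at (280,232), and the grey foam on the platform at (340,178). I choose the grey one and will check it in a close crop.

Run:
```python
from h import *
b=load('side0');a=load('scene0')
c1=cv2.resize(b['frame'][150:290,255:385],None,fx=5,fy=4.2,interpolation=cv2.INTER_CUBIC)
c1=cv2.resize(b['frame'][150:285,250:385],(600,600),interpolation=cv2.INTER_CUBIC)
cv2.imwrite('pics/crop1.png',c1)
P=cloud(b)
# bench check, wedge & plate clouds
print(P[300,290],P[240,320],P[200,250])
for n,im,box in(('side',b,(240,280,290,345)),('scene',a,(220,255,335,360))):
    Q=cloud(im)[box[0]:box[1],box[2]:box[3]].reshape(-1,3)
    Q=Q[(Q[:,2]>4)&(Q[:,2]<45)]; print(n,len(Q),Q.min(0),Q.max(0),cv2.minAreaRect(Q[:,:2].astype(np.float32)))
    T=Q[Q[:,2]>26]; print(len(T),T.mean(0),cv2.minAreaRect(T[:,:2].astype(np.float32)))
for n,im,box in(('side',b,(160,215,295,370)),('scene',a,(150,200,275,350))):
    Q=cloud(im)[box[0]:box[1],box[2]:box[3]].reshape(-1,3)
    T=Q[(Q[:,2]>38)&(Q[:,2]<50)]; print(n,len(T),T.mean(0),cv2.minAreaRect(T[:,:2].astype(np.float32)),cv2.boxPoints(cv2.minAreaRect(T[:,:2].astype(np.float32))))
```

```text
[ 4.20689405e+02 -2.79500903e+02 -8.13315297e-02] [ 5.38596622e+02 -8.07545600e+01 -2.86833760e-01] [377.80060738 180.41738104   1.3677959 ]
side 516 [ 452.73833912 -210.49673937    4.07412377] [ 568.29201248 -124.81135515   32.44060371] ((509.72528076171875, -166.44873046875), (120.39969635009766, 32.920066833496094), 32.25469970703125)
136 [ 474.28614986 -190.12332215   29.6287221 ] ((474.5101623535156, -188.67520141601562), (35.946170806884766, 31.91570472717285), 32.4282341003418)
scene 271 [ 445.15157331 -237.68739497    4.0047663 ] [ 604.2768624  -109.28183803   36.13846976] ((519.1937866210938, -160.39566040039062), (164.0410919189453, 81.19892120361328), 41.19411849975586)
81 [ 474.0307563  -188.88220844   30.21099754] ((474.8836669921875, -188.24960327148438), (38.21358108520508, 29.63626480102539), 32.03460693359375)
side 790 [617.57859515 118.32753621  44.32881524] ((669.1261596679688, 133.63235473632812), (208.69033813476562, 183.5372772216797), 2.4658331871032715) [[560.9294   220.8267  ]
 [568.82587   37.459385]
 [777.32294   46.438004]
 [769.42645  229.80533 ]]
scene 647 [628.6896719  124.71945821  44.57674858] ((688.1725463867188, 140.5146026611328), (241.38291931152344, 183.80943298339844), 6.269258975982666) [[558.1668   218.69006 ]
 [578.23895   35.979877]
 [818.1783    62.33914 ]
 [798.10614  245.04933 ]]
```

View pics/crop1.png

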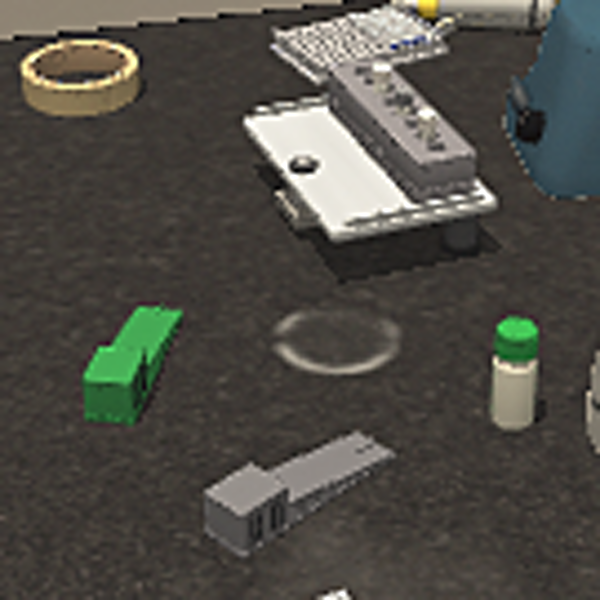

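The crop confirms the plain grey wedge, with its block at crop (245,500) and thin end at (375,445). The platform's front edge runs from crop (245,115) to (335,238), and the rubber foot is visible below it at (293,205). Next I fit the front edge and foot.

Run:
```python
from h import *
for n,box in(('side0',(160,215,295,370)),('scene0',(150,200,275,350))):
    im=load(n);Q=cloud(im)[box[0]:box[1],box[2]:box[3]].reshape(-1,3)
    T=Q[(Q[:,2]>41)&(Q[:,2]<48)&(Q[:,0]<700)]
    E=[]
    for y in range(45,215,8):
        s=T[(T[:,1]>=y)&(T[:,1]<y+8)]
        if len(s): E.append(s[s[:,0].argmin()])
    E=np.array(E); p=np.polyfit(E[:,1],E[:,0],1); r=E[:,0]-np.polyval(p,E[:,1]); k=abs(r)<4
    p=np.polyfit(E[k,1],E[k,0],1);print(n,p,np.degrees(np.arctan(p[0])),np.round(r,1))
    d=np.array([1,-p[0]])/np.hypot(1,p[0]); l=np.array([-d[1],d[0]])
    s=T[:,:2]@d; q=T[(s>s.min())&(s<s.min()+50)]@np.r_[l,0]; print('lat',q.min(),q.max(),'dir',d,l)
    F=Q[(Q[:,2]>8)&(Q[:,2]<36)&(Q[:,0]<600)&(Q[:,0]>550)];print('foot-ish',np.round(F[(F@np.r_[l,0]<(q.min()+q.max())/2+30)],0).tolist()[:30])
a=load('side0')
for u,v in((245,115),(335,238)): print(onplane(a,250+u/4.444,150+v/4.444,44))
for u,v in((276,192),(312,225)): print(onplane(a,250+u/4.444,150+v/4.444,27))
```

```text
side0 [-1.09105402e-01  5.85901273e+02] -6.226649702883659 [-0.1  0.8  1.2 -0.2  0.8  1.2 -0.6 -0.2 -1.1  2.1 -1.  -1.4 -0.6  0.1
 -1.4 -2.5 -1.   0.8 -0.7 -2.9  1.4  5.3]
lat -27.116150284803854 157.42570767238598 dir [0.99410062 0.10846175] [-0.10846175  0.99410062]
foot-ish [[569.0, 152.0, 36.0], [579.0, 153.0, 16.0], [570.0, 144.0, 18.0], [573.0, 143.0, 18.0], [576.0, 141.0, 19.0], [580.0, 145.0, 16.0], [569.0, 140.0, 17.0], [571.0, 134.0, 20.0], [575.0, 137.0, 18.0], [577.0, 131.0, 21.0], [579.0, 128.0, 22.0], [570.0, 145.0, 10.0], [570.0, 131.0, 18.0], [573.0, 130.0, 18.0], [577.0, 133.0, 16.0], [578.0, 125.0, 20.0], [581.0, 123.0, 21.0], [570.0, 132.0, 14.0], [572.0, 127.0, 16.0], [575.0, 123.0, 18.0], [578.0, 122.0, 19.0], [581.0, 121.0, 18.0], [571.0, 135.0, 9.0], [571.0, 121.0, 16.0], [573.0, 116.0, 19.0], [577.0, 118.0, 17.0], [579.0, 113.0, 19.0], [582.0, 114.0, 18.0], [572.0, 127.0, 9.0], [572.0, 112.0, 17.0]]
scene0 [-1.16243298e-01  5.86353106e+02] -6.630492391315461 [-1.2 -0.5  4.8  2.3  0.  -0.3 -1.3 -1.9  1.2 -2.7 -1.7  0.4  1.3 -2.7
  0.1 -1.1 -0.  -0.  -2.8  1.3  
[... 240 characters left out ...]
, 20.0], [583.0, 136.0, 22.0], [569.0, 144.0, 20.0], [573.0, 142.0, 19.0], [578.0, 142.0, 16.0], [581.0, 140.0, 16.0], [580.0, 133.0, 21.0], [579.0, 126.0, 25.0], [585.0, 127.0, 21.0], [567.0, 141.0, 18.0], [570.0, 139.0, 18.0], [570.0, 133.0, 21.0], [574.0, 132.0, 19.0], [575.0, 127.0, 22.0], [581.0, 128.0, 18.0], [582.0, 124.0, 20.0], [585.0, 121.0, 19.0], [588.0, 119.0, 19.0], [569.0, 132.0, 17.0], [573.0, 131.0, 16.0], [574.0, 126.0, 18.0], [574.0, 121.0, 20.0], [576.0, 117.0, 21.0], [580.0, 116.0, 20.0], [585.0, 115.0, 18.0]]
[564.68666411 216.81533306  44.        ]
[582.42478719  27.72094998  44.        ]
[566.60311567 127.22895739  27.        ]
[579.43726803  76.29793471  27.        ]
```

Run:
```python
from h import *
a=load('side0');b=load('scene0')
# project known candidate foot outline for several lateral centres
d=np.array([.9937,.112]);l=np.array([-.112,.9937])
front=582.5 # along d
out=[]
for im,(v0,v1,u0,u1) in((a,(165,225,300,360)),(b,(155,205,280,330))):
    c=im['frame'][v0:v1,u0:u1]; s=400/(u1-u0); c=cv2.resize(c,(400,int((v1-v0)*s)),interpolation=cv2.INTER_CUBIC)
    c=cv2.convertScaleAbs(c,alpha=1.3,beta=20)
    out.append(c)
    for nm,lat,z in(('platemid',63,44),('pl',153,44),('pr',-27,44),('footmid',63,19)):
        w=d*front+l*lat
        for f in((0,28) if nm=='footmid' else (0,)):
          for e in((-22,22) if nm=='footmid' else (0,)):
            ww=w+d*f+l*e
            p=cv2.projectPoints(np.array([[*ww,z]]),np.array(im['rvec']),np.array(im['tvec']),np.array([[im['fx'],0,im['cx']],[0,im['fy'],im['cy']],[0,0,1.]]),None)[0].ravel()
            print(nm,f,e,ww.round(0),p.round(1),((p-[u0,v0])*s).round(0))
cv2.imwrite('pics/crop2.png',np.hstack(out))
print(np.hstack(out).shape)
```

```text
platemid 0 0 [572. 128.] [313.6 188.1] [ 91. 154.]
pl 0 0 [562. 217.] [304.2 175.9] [28. 73.]
pr 0 0 [582.  38.] [324.2 201.8] [162. 245.]
footmid 0 -22 [574. 106.] [316.2 198.4] [108. 223.]
footmid 0 22 [569. 150.] [311.3 192. ] [ 76. 180.]
footmid 28 -22 [602. 109.] [324.7 196.8] [165. 212.]
footmid 28 22 [597. 153.] [319.7 190.4] [131. 170.]
platemid 0 0 [572. 128.] [301.1 183.6] [169. 229.]
pl 0 0 [562. 217.] [283.9 174.9] [ 31. 159.]
pr 0 0 [582.  38.] [319.3 192.8] [315. 302.]
footmid 0 -22 [574. 106.] [305.6 191. ] [205. 288.]
footmid 0 22 [569. 150.] [297.  186.6] [136. 253.]
footmid 28 -22 [602. 109.] [310.3 187.5] [243. 260.]
footmid 28 22 [597. 153.] [301.8 183.2] [174. 226.]
(400, 800, 3)
```

View pics/crop2.png

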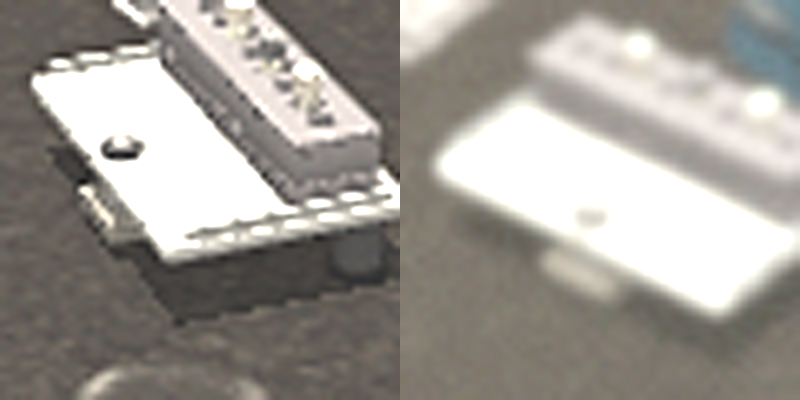

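The screw head shows at crop (122,147) in the left half and (590,215) in the right half. Both match the foot at the plate's mid-width, and the foot's front face lies below it at (100,212) and (582,272). Next I make a helper that works out the rows.

```bash
cat >> h.py <<'E'
def state(): 
    o=telemetry.get_obs();q=o['tool_rot'];from scipy.spatial.transform import Rotation as Ro
    R=Ro.from_quat([q[1],q[2],q[3],q[0]]).as_matrix(); return o,np.array(o['position']),R
def plan(wps,p=None,yd=None,dec=0):
    """wps: (x,y,z,world angle of tool y deg); prints rows"""
    o,p0,R=state(); p=p0 if p is None else np.array(p,float)
    yd=np.degrees(np.arctan2(R[1,1],R[0,1])) if yd is None else yd
    print('t',o['time'],'from',p.round(1),'y at',round(yd,2),'tilt',R[2].round(4),'F',o['ft_force'].round(1),'grip',o['grasp_force'],o['opening'])
    for w in wps:
        w=np.array(w,float); 
        n=int(max(np.ceil(np.linalg.norm(w[:3]-p)/48),np.ceil(abs(w[3]-yd)/8.5),1))
        print('->',w)
        for i in range(n):
            k=n-i; D=(w[:3]-p)/k; a=np.radians(yd); Y=np.array([np.cos(a),np.sin(a)]); X=np.array([-Y[1],Y[0]])*-1
            # z down: x = y cross z
            X=np.cross([*Y,0],[0,0,-1])[:2]
            t=np.round([D[:2]@X,D[:2]@Y,-D[2],-(w[3]-yd)/k],dec)+0.0
            print('{"tx":%g,"ty":%g,"tz":%g,"yaw":%g}'%tuple(t),end=', ' if (i+1)%5 else '\n')
            p=p+np.r_[X*t[0]+Y*t[1],-t[2]]; yd-=t[3]
        print()
E
python3 - <<'E'
from h import *
print(state()[2].round(3))
a=load('side0');b=load('scene0');l=np.array([-.112,.9937])
for im,u,v in((a,318.3,187.05),(b,303.75,181.9)):
    w=onplane(im,u,v,45);print(w,w[:2]@l)
plan([(500,200,209,10),(474,-189,209,-57.7)])
E
```

```text
[[-0.955  0.298 -0.001]
 [ 0.298  0.955 -0.002]
 [-0.    -0.002 -1.   ]]
[586.84469149 128.58154244  45.        ] 62.04487328032369
[585.38448969 127.65500064  45.        ] 61.287711289467424
t 0.1 from [193.6 619.7 208.4] y at 72.66 tilt [-1.0e-04 -2.3e-03 -1.0e+00] F [ 0.3  0.3 -0.6] grip 0.0 0.9964071809025913
-> [500. 200. 209.  10.]
{"tx":-38,"ty":-28,"tz":0,"yaw":6}, {"tx":-41,"ty":-24,"tz":0,"yaw":6}, {"tx":-43,"ty":-20,"tz":0,"yaw":6}, {"tx":-45,"ty":-15,"tz":0,"yaw":6}, {"tx":-46,"ty":-10,"tz":0,"yaw":6}
{"tx":-47,"ty":-5,"tz":0,"yaw":5}, {"tx":-47,"ty":-1,"tz":0,"yaw":6}, {"tx":-47,"ty":3,"tz":0,"yaw":5}, {"tx":-47,"ty":8,"tz":0,"yaw":6}, {"tx":-45,"ty":12,"tz":0,"yaw":5}
{"tx":-44,"ty":17,"tz":-1,"yaw":6}, 
-> [ 474.  -189.   209.   -57.7]
{"tx":-42,"ty":-10,"tz":0,"yaw":7}, {"tx":-43,"ty":-5,"tz":0,"yaw":8}, {"tx":-43,"ty":1,"tz":0,"yaw":7}, {"tx":-43,"ty":6,"tz":0,"yaw":8}, {"tx":-42,"ty":12,"tz":0,"yaw":7}
{"tx":-40,"ty":18,"tz":0,"yaw":8}, {"tx":-37,"ty":23,"tz":0,"yaw":7}, {"tx":-34,"ty":27,"tz":0,"yaw":8}, {"tx":-29,"ty":31,"tz":0,"yaw":7},
```

```bash
python3 -m pendant '[{"claw":1,"tx":-38,"ty":-28,"tz":0,"yaw":6}, {"claw":1,"tx":-41,"ty":-24,"tz":0,"yaw":6}, {"claw":1,"tx":-43,"ty":-20,"tz":0,"yaw":6}, {"claw":1,"tx":-45,"ty":-15,"tz":0,"yaw":6}, {"claw":1,"tx":-46,"ty":-10,"tz":0,"yaw":6}]'
python3 -m pendant '[{"claw":1,"tx":-47,"ty":-5,"tz":0,"yaw":5}, {"claw":1,"tx":-47,"ty":-1,"tz":0,"yaw":6}, {"claw":1,"tx":-47,"ty":3,"tz":0,"yaw":5}, {"claw":1,"tx":-47,"ty":8,"tz":0,"yaw":6}, {"claw":1,"tx":-45,"ty":12,"tz":0,"yaw":5}]'
python3 -c "
from h import *
plan([(500,200,215,10),(500,120,215,0)])"
```

```text
time: 0.6
position: [334.2, 427.4, 209.2]
tool_rot: [-0.0, 0.403, 0.915, -0.0]
ft_force: [0.4, 0.4, -0.5]
opening: 1.002
grasp_force: 0.0
time: 1.1
position: [472.8, 237.1, 209.3]
tool_rot: [-0.0, 0.606, 0.796, -0.0]
ft_force: [0.5, 1.2, -1.2]
opening: 1.003
grasp_force: 0.0
t 1.1 from [472.8 237.1 209.3] y at 15.44 tilt [-1.e-04 -5.e-04 -1.e+00] F [ 0.5  1.2 -1.2] grip 0.0 1.0025121594717383
-> [500. 200. 215.  10.]
{"tx":-43,"ty":16,"tz":-6,"yaw":5}, 
-> [500. 120. 215.   0.]
{"tx":-39,"ty":-7,"tz":0,"yaw":5}, {"tx":-40,"ty":-4,"tz":0,"yaw":5},
```

```bash
python3 -m pendant '[{"claw":1,"tx":-43,"ty":16,"tz":-6,"yaw":5}, {"claw":1,"tx":-39,"ty":-7,"tz":0,"yaw":5}, {"claw":1,"tx":-40,"ty":-4,"tz":0,"yaw":5},{"claw":1,"tx":0}]'
cat >> h.py <<'E'
def wshot(f):
    o,p,R=state(); im=viewer.get_image('wrist'); T=np.array(im['T_tool_cam']); M=np.eye(4);M[:3,:3]=R;M[:3,3]=p; M=M@T
    im['M']=M; W=np.linalg.inv(M); im['rvec']=cv2.Rodrigues(W[:3,:3])[0];im['tvec']=W[:3,3]
    np.save(f'pics/{f}.npy',im,allow_pickle=True); cv2.imwrite(f'pics/{f}.png',im['frame']); return im
E
python3 - <<'E'
from h import *
im=wshot('w1');print(im['T_tool_cam'].round(2),im['fx'],im['M'].round(2))
plan([(474,-189,150,-57.7)])
E
```

```text
[[  -0.     -0.97   -0.26   73.76]
 [   1.     -0.     -0.      1.16]
 [  -0.     -0.26    0.97 -176.31]
 [   0.      0.      0.      1.  ]] 356.316775539341 [[ 9.6000e-01  2.6000e-01  7.0000e-02  4.5433e+02]
 [ 2.7000e-01 -9.3000e-01 -2.5000e-01  3.0856e+02]
 [-0.0000e+00  2.6000e-01 -9.7000e-01  3.8557e+02]
 [ 0.0000e+00  0.0000e+00  0.0000e+00  1.0000e+00]]
t 1.15 from [478.6 227.2 209.8] y at 14.51 tilt [-0.0083  0.0034 -1.    ] F [ 3.8 -5.6  1.8] grip 0.0 0.9991165994535115
-> [ 474.  -189.   150.   -57.7]
{"tx":-45,"ty":-12,"tz":7,"yaw":8}, {"tx":-46,"ty":-6,"tz":7,"yaw":8}, {"tx":-46,"ty":1,"tz":7,"yaw":8}, {"tx":-46,"ty":7,"tz":6,"yaw":8}, {"tx":-44,"ty":13,"tz":7,"yaw":8}
{"tx":-42,"ty":19,"tz":6,"yaw":8}, {"tx":-39,"ty":25,"tz":7,"yaw":8}, {"tx":-35,"ty":31,"tz":6,"yaw":8}, {"tx":-30,"ty":35,"tz":7,"yaw":8}, validation failed for argument at $[3]...
```

View pics/w1.png

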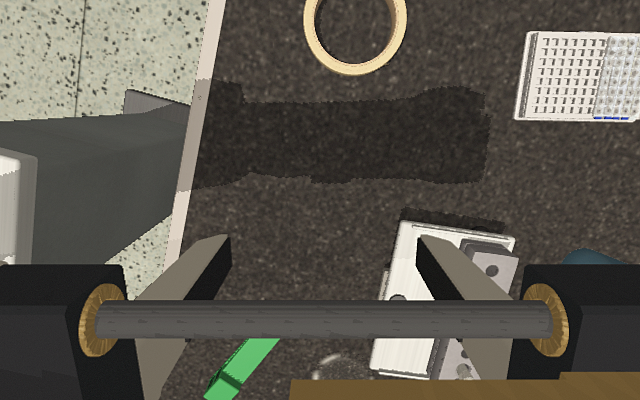

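The wrist view looks along tool +x, with the tape at (355,30), the platform at (440,300) and the green wedge at (240,370). The call was refused because every key is needed in each row. I go on to the grey wedge.

```bash
python3 -m pendant '[{"claw":1,"tx":-45,"ty":-12,"tz":7,"yaw":8}, {"claw":1,"tx":-46,"ty":-6,"tz":7,"yaw":8}, {"claw":1,"tx":-46,"ty":1,"tz":7,"yaw":8}, {"claw":1,"tx":-46,"ty":7,"tz":6,"yaw":8}, {"claw":1,"tx":-44,"ty":13,"tz":7,"yaw":8}]'
python3 -m pendant '[{"claw":1,"tx":-42,"ty":19,"tz":6,"yaw":8}, {"claw":1,"tx":-39,"ty":25,"tz":7,"yaw":8}, {"claw":1,"tx":-35,"ty":31,"tz":6,"yaw":8}, {"claw":1,"tx":-30,"ty":35,"tz":7,"yaw":8},{"claw":1,"tx":0,"ty":0,"tz":0,"yaw":0}]'
python3 -m pendant '[{"claw":1,"tx":0,"ty":0,"tz":0,"yaw":0},{"claw":1,"tx":0,"ty":0,"tz":0,"yaw":0}]'
python3 - <<'E'
from h import *
im=wshot('w2')
Q=cloud(im);f=im['frame'].astype(int)
m=(Q[...,2]>4)&(Q[...,2]<45)&(abs(Q[...,0]-510)<80)&(abs(Q[...,1]+167)<65)&(np.ptp(f,axis=2)<25)
T=Q[m];print(len(T),cv2.minAreaRect(T[:,:2].astype(np.float32)))
T=T[T[:,2]>26];
if len(T):print(len(T),T.mean(0),cv2.minAreaRect(T[:,:2].astype(np.float32)))
plan([(474.3,-189,70,-57.7),(474.3,-189,22,-57.7)])
E
```

```text
time: 1.65
position: [473.6, 6.1, 175.2]
tool_rot: [-0.0, 0.842, 0.54, 0.0]
ft_force: [0.5, -0.2, 0.9]
opening: 0.998
grasp_force: 0.0
time: 2.15
position: [474.4, -185.4, 149.3]
tool_rot: [0.003, 0.959, 0.283, -0.001]
ft_force: [0.4, -0.6, -0.1]
opening: 1.002
grasp_force: 0.0
time: 2.35
position: [476.1, -175.8, 149.1]
tool_rot: [-0.001, 0.957, 0.291, -0.0]
ft_force: [0.3, 0.2, -0.3]
opening: 0.998
grasp_force: 0.0
4933 ((529.4140625, -194.33677673339844), (120.13505554199219, 98.70947265625), 31.20763397216797)
1413 [ 476.81554837 -186.36141092   30.84952011] ((476.074951171875, -186.91400146484375), (36.45741271972656, 30.009408950805664), 30.909988403320312)
t 2.4 from [ 476.3 -175.6  149.2] y at -56.13 tilt [ 5.0e-04 -1.6e-03 -1.0e+00] F [ 0.4 -0.2 -1.1] grip 0.0 0.9963221479194272
-> [ 474.3 -189.    70.   -57.7]
{"tx":-5,"ty":5,"tz":40,"yaw":1}, {"tx":-4,"ty":5,"tz":39,"yaw":1}, 
-> [ 474.3 -189.    22.   -57.7]
{"tx":0,"ty":0,"tz":24,"yaw":0}, {"tx":0,"ty":0,"tz":24,"yaw":0},
```

View pics/w2.png

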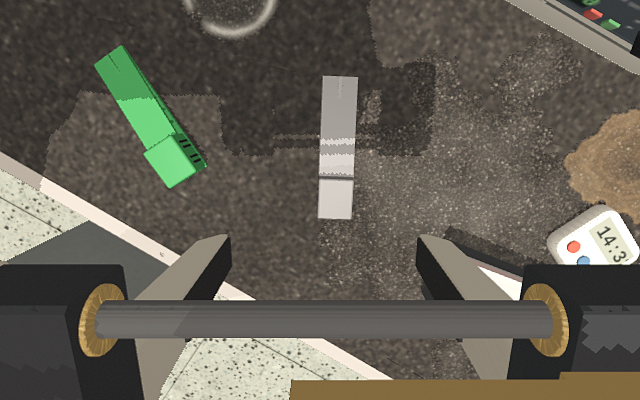

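The grey wedge is at (338,147), with its block at (336,198) and its thin end up. The tray corner at (480,260) is near the right finger, so I check that clearance.

Run:
```python
from h import *
c=np.array([475.7,-187.5]);a=np.radians(-58.5);Y=np.array([np.cos(a),np.sin(a)]);X=np.array([-Y[1],Y[0]])
for n in('w2','side0'):
    Q=cloud(load(n)).reshape(-1,3);Q=Q[(Q[:,2]>5)&(Q[:,2]<80)]
    y=(Q[:,:2]-c)@Y;x=(Q[:,:2]-c)@X;k=(abs(x)<40)&(y>22)&(y<200);print(n,k.sum(),np.percentile(y[k],[0,2,10]) if k.any() else '')
    k=(abs(x)<40)&(y<-22)&(y>-100);print(k.sum())
plan([(475.7,-187.5,75,-58.5),(475.7,-187.5,23,-58.5)],dec=1)
```

```text
w2 0 
0
side0 0 
0
t 2.4 from [ 476.3 -175.6  149.2] y at -56.13 tilt [ 5.0e-04 -1.6e-03 -1.0e+00] F [ 0.4 -0.2 -1.1] grip 0.0 0.9963221479194272
-> [ 475.7 -187.5   75.   -58.5]
{"tx":-3.6,"ty":4.8,"tz":37.1,"yaw":1.2}, {"tx":-3.4,"ty":4.9,"tz":37.1,"yaw":1.2}, 
-> [ 475.7 -187.5   23.   -58.5]
{"tx":0,"ty":0,"tz":26,"yaw":0}, {"tx":0,"ty":0,"tz":26,"yaw":0},
```

```bash
python3 -m pendant '[{"claw":0.6,"tx":-4,"ty":5,"tz":37,"yaw":1},{"claw":0.3,"tx":-3,"ty":5,"tz":37,"yaw":1},{"claw":0.2,"tx":0,"ty":0,"tz":18,"yaw":0.5},{"claw":0.2,"tx":0,"ty":0,"tz":18,"yaw":0},{"claw":0.2,"tx":0,"ty":0,"tz":16,"yaw":0}]'
python3 -m pendant '[{"claw":0.2,"tx":0,"ty":0,"tz":0,"yaw":0},{"claw":0.2,"tx":0,"ty":0,"tz":0,"yaw":0}]'
python3 -c "
from h import *
plan([(475.7,-187.5,23,-58.5)],dec=1)"
```

```text
time: 2.9
position: [476.1, -187.7, 22.6]
tool_rot: [-0.001, 0.963, 0.27, 0.0]
ft_force: [0.2, -0.5, -1.1]
opening: 0.63
grasp_force: 0.0
time: 3.1
position: [476.1, -188.8, 23.8]
tool_rot: [-0.0, 0.963, 0.27, 0.0]
ft_force: [0.2, -0.4, -0.2]
opening: 0.601
grasp_force: 0.0
t 3.1 from [ 476.1 -188.8   23.8] y at -58.72 tilt [ 4.e-04 -4.e-04 -1.e+00] F [ 0.2 -0.4 -0.2] grip 0.0 0.6007205153821046
-> [ 475.7 -187.5   23.   -58.5]
{"tx":0.3,"ty":-1.3,"tz":0.8,"yaw":-0.2},
```

Good. I close on the block and lift.

```bash
python3 -m pendant '[{"claw":-0.3,"tx":0,"ty":-1,"tz":1,"yaw":0},{"claw":-0.8,"tx":0,"ty":0,"tz":0,"yaw":0},{"claw":-0.8,"tx":0,"ty":0,"tz":0,"yaw":0},{"claw":-0.8,"tx":0,"ty":0,"tz":0,"yaw":0},{"claw":-0.8,"tx":0,"ty":0,"tz":0,"yaw":0}]'
python3 -m pendant '[{"claw":-0.8,"tx":0,"ty":0,"tz":0,"yaw":0},{"claw":-0.8,"tx":0,"ty":0,"tz":0,"yaw":0},{"claw":-0.8,"tx":0,"ty":0,"tz":0,"yaw":0}]'
python3 -c "
from h import *
plan([],dec=1)"
```

```text
time: 3.6
position: [475.2, -189.2, 22.7]
tool_rot: [0.0, 0.963, 0.269, 0.0]
ft_force: [0.0, 0.2, -0.1]
opening: 0.217
grasp_force: 0.0
time: 3.9
position: [475.1, -189.2, 22.5]
tool_rot: [0.0, 0.963, 0.268, -0.0]
ft_force: [-0.9, 0.0, 0.4]
opening: 0.099
grasp_force: 0.0
t 3.9 from [ 475.1 -189.2   22.5] y at -58.85 tilt [-1.e-04  0.e+00 -1.e+00] F [-0.9  0.   0.4] grip 0.0 0.09896644339357129
```

Run:
```python
from h import *
im=wshot('w3');s=shot('side','side1')
c=cv2.resize(s['frame'][190:310,250:410],(533,400),interpolation=cv2.INTER_CUBIC)
w=cv2.resize(im['frame'],None,fx=.4,fy=.4); o=np.zeros((400,789,3),np.uint8);o[:,:533]=c;o[:160,533:]=w;cv2.imwrite('pics/c3.png',o)
```

```text
(no output)
```

View pics/c3.png

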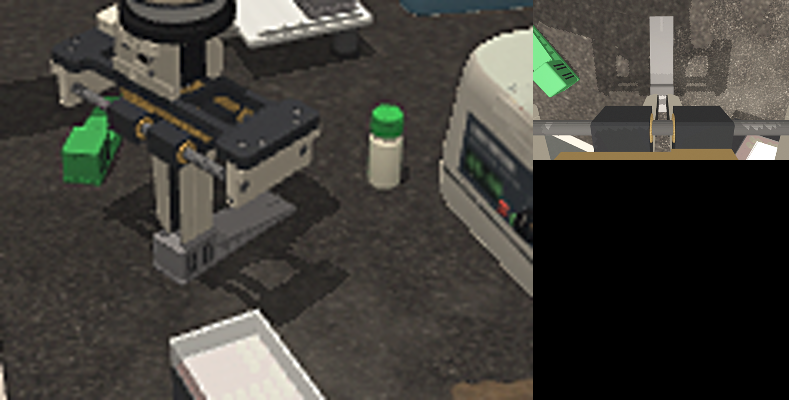

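The fingers seem to have closed over the top of the block at (195,235) in the crop. I check the fingertip and block heights by depth.

Run:
```python
from h import *
s=load('side1');Q=cloud(s)
for v in range(248,272,2): print(v,[tuple(Q[v,u].round(0).astype(int)) for u in (300,304,308,312)])
m=Q[225:285,290:350].reshape(-1,3);m=m[(m[:,2]>26)&(m[:,2]<34)];print(len(m),cv2.minAreaRect(m[:,:2].astype(np.float32)))
```

```text
248 [(np.int64(464), np.int64(-187), np.int64(65)), (np.int64(471), np.int64(-199), np.int64(72)), (np.int64(478), np.int64(-210), np.int64(79)), (np.int64(489), np.int64(-204), np.int64(73))]
250 [(np.int64(464), np.int64(-189), np.int64(61)), (np.int64(472), np.int64(-197), np.int64(65)), (np.int64(478), np.int64(-211), np.int64(74)), (np.int64(489), np.int64(-203), np.int64(66))]
252 [(np.int64(464), np.int64(-187), np.int64(53)), (np.int64(471), np.int64(-201), np.int64(62)), (np.int64(478), np.int64(-211), np.int64(68)), (np.int64(489), np.int64(-203), np.int64(60))]
254 [(np.int64(464), np.int64(-188), np.int64(49)), (np.int64(471), np.int64(-197), np.int64(54)), (np.int64(478), np.int64(-209), np.int64(61)), (np.int64(489), np.int64(-201), np.int64(53))]
256 [(np.int64(464), np.int64(-184), np.int64(39)), (np.int64(471), np.int64(-198), np.int64(49)), (np.int64(478), np.int64(-208), np.int64(55)), (np.int64(489), np.int64(-201), np.int64(47))]
258 [(np.int64(464), np.int64(-185), np.int64(34)), (np.int64(471), np.int64(-199), np.int64(44)), (np.int64(478), np.int64(-208), np.i
[... 613 characters left out ...]
4(-195), np.int64(19))]
266 [(np.int64(460), np.int64(-199), np.int64(22)), (np.int64(468), np.int64(-209), np.int64(28)), (np.int64(478), np.int64(-205), np.int64(23)), (np.int64(490), np.int64(-196), np.int64(13))]
268 [(np.int64(460), np.int64(-199), np.int64(16)), (np.int64(468), np.int64(-209), np.int64(23)), (np.int64(478), np.int64(-203), np.int64(16)), (np.int64(489), np.int64(-197), np.int64(8))]
270 [(np.int64(460), np.int64(-198), np.int64(9)), (np.int64(468), np.int64(-209), np.int64(17)), (np.int64(479), np.int64(-201), np.int64(8)), (np.int64(489), np.int64(-197), np.int64(2))]
84 ((472.9423828125, -196.9465789794922), (25.543575286865234, 42.60114669799805), 77.38949584960938)
```

Run:
```python
from h import *
for n in('w2','w3'):
    w=load(n);v,u=np.mgrid[0:400,0:640];d=w['depth'];P=np.stack([(u-w['cx'])/w['fx']*d,(v-w['cy'])/w['fy']*d,d,np.ones_like(d)],-1)@np.array(w['T_tool_cam']).T
    if n=='w2':
        for v in(236,238,242,250,270): print(v,P[v,[215,222,226,229,420,424,430],:3].round(0).tolist())
    k=(d>0)&(abs(P[...,0])<12)&(abs(P[...,1])<70)&(P[...,2]>-60)&(P[...,2]<60);q=P[k]
    print(n,np.histogram(q[:,2],bins=np.arange(-60,65,5)))
```

```text
236 [[11.0, -54.0, -13.0], [11.0, -50.0, -13.0], [11.0, -49.0, -12.0], [-52.0, -93.0, 149.0], [10.0, 47.0, -11.0], [11.0, 48.0, -13.0], [11.0, 51.0, -13.0]]
238 [[11.0, -53.0, -15.0], [11.0, -49.0, -17.0], [9.0, -49.0, -12.0], [9.0, -47.0, -12.0], [9.0, 47.0, -12.0], [11.0, 48.0, -16.0], [10.0, 51.0, -15.0]]
242 [[11.0, -51.0, -21.0], [10.0, -49.0, -20.0], [9.0, -47.0, -17.0], [8.0, -47.0, -13.0], [9.0, 46.0, -17.0], [74.0, -1.0, -176.0], [10.0, 49.0, -20.0]]
250 [[11.0, -49.0, -30.0], [9.0, -47.0, -27.0], [6.0, -47.0, -19.0], [4.0, -47.0, -13.0], [5.0, 46.0, -17.0], [8.0, 46.0, -23.0], [9.0, 47.0, -27.0]]
270 [[4.0, -47.0, -37.0], [-1.0, -47.0, -27.0], [-3.0, -47.0, -21.0], [-6.0, -48.0, -15.0], [-4.0, 46.0, -19.0], [-1.0, 46.0, -26.0], [3.0, 46.0, -34.0]]
w2 (array([767, 749, 713, 696, 619, 555, 520, 453, 389, 284,  13,   0,   0,
         0,   0,   0,   0,   0,   0,   0,   0,   0,   0,   0]), array([-60, -55, -50, -45, -40, -35, -30, -25, -20, -15, -10,  -5,   0,
         5,  10,  15,  20,  25,  30,  35,  40,  45,  50,  55,  60]))
w3 (array([ 200,  189,  183,  378,  363,  341,  325,  255,  208,  193,  973,
          0,    0,    0,    0,  321, 6235,    0,    0,    0,    0,    0,
          0,    0]), array([-60, -55, -50, -45, -40, -35, -30, -25, -20, -15, -10,  -5,   0,
         5,  10,  15,  20,  25,  30,  35,  40,  45,  50,  55,  60]))
```

Both cameras put the fingertips at tool z ≈ -12, so the reported TCP sits about 31 mm beyond the real grasp point and the jaws closed above the block. I reopen and go down until the tips are about 4 mm above the bench, which is a reading of z ≈ -8.

```bash
python3 -m pendant '[{"claw":0.3,"tx":0,"ty":0,"tz":-3,"yaw":0},{"claw":0.3,"tx":0,"ty":0,"tz":0,"yaw":0},{"claw":0.3,"tx":0,"ty":0,"tz":0,"yaw":0},{"claw":0.3,"tx":0,"ty":0,"tz":0,"yaw":0},{"claw":0.3,"tx":0,"ty":0,"tz":0,"yaw":0}]'
python3 -m pendant '[{"claw":0.3,"tx":0.5,"ty":-1,"tz":8,"yaw":0},{"claw":0.3,"tx":0,"ty":0,"tz":8,"yaw":0},{"claw":0.3,"tx":0,"ty":0,"tz":6,"yaw":0},{"claw":0.3,"tx":0,"ty":0,"tz":0,"yaw":0}]'
python3 -m pendant '[{"claw":0.3,"tx":0,"ty":0,"tz":4,"yaw":0},{"claw":0.3,"tx":0,"ty":0,"tz":4,"yaw":0},{"claw":0.3,"tx":0,"ty":0,"tz":3,"yaw":0},{"claw":0.3,"tx":0,"ty":0,"tz":0,"yaw":0}]'
```

```text
time: 4.5
position: [475.1, -189.1, 25.4]
tool_rot: [-0.0, 0.963, 0.269, -0.0]
ft_force: [-0.9, -0.3, -0.3]
opening: 0.483
grasp_force: 0.0
time: 4.9
position: [474.2, -187.6, 2.2]
tool_rot: [-0.001, 0.963, 0.268, -0.001]
ft_force: [0.2, -0.1, 0.3]
opening: 0.653
grasp_force: 0.0
time: 5.3
position: [474.8, -187.9, -7.9]
tool_rot: [-0.0, 0.963, 0.269, -0.0]
ft_force: [0.4, 0.6, -0.5]
opening: 0.649
grasp_force: 0.0
```

```bash
python3 -m pendant '[{"claw":-1,"tx":0,"ty":0,"tz":0,"yaw":0},{"claw":-1,"tx":0,"ty":0,"tz":0,"yaw":0},{"claw":-1,"tx":0,"ty":0,"tz":0,"yaw":0},{"claw":-1,"tx":0,"ty":0,"tz":0,"yaw":0},{"claw":-1,"tx":0,"ty":0,"tz":0,"yaw":0}]'
python3 -m pendant '[{"claw":-1,"tx":0,"ty":0,"tz":0,"yaw":0},{"claw":-1,"tx":0,"ty":0,"tz":0,"yaw":0},{"claw":-1,"tx":0,"ty":0,"tz":0,"yaw":0}]'
python3 - <<'E'
from h import *
im=wshot('w4');Q=cloud(im);f=im['frame'].astype(int)
plan([],dec=1)
T=Q[(Q[...,2]>3)&(Q[...,2]<22)&(abs(Q[...,0]-530)<60)&(abs(Q[...,1]+155)<50)]
print(len(T),cv2.minAreaRect(T[:,:2].astype(np.float32)),T.max(0))
E
```

```text
time: 5.8
position: [475.1, -188.0, -7.4]
tool_rot: [0.0, 0.963, 0.269, 0.0]
ft_force: [0.0, 0.9, 0.1]
opening: 0.322
grasp_force: 30.0
time: 6.1
position: [475.1, -188.0, -7.4]
tool_rot: [0.0, 0.963, 0.269, 0.0]
ft_force: [-0.3, 0.3, 1.1]
opening: 0.324
grasp_force: 30.0
t 6.15 from [ 475.1 -188.    -7.4] y at -58.85 tilt [ 1.e-04  1.e-04 -1.e+00] F [-0.5  0.6  1.6] grip 29.999722838401794 0.3226717136873966
14631 ((529.875, -155.1865997314453), (119.80011749267578, 99.88312530517578), 0.49117204546928406) [ 589.9050867  -105.06536771   21.99594346]
```

View pics/w4.png

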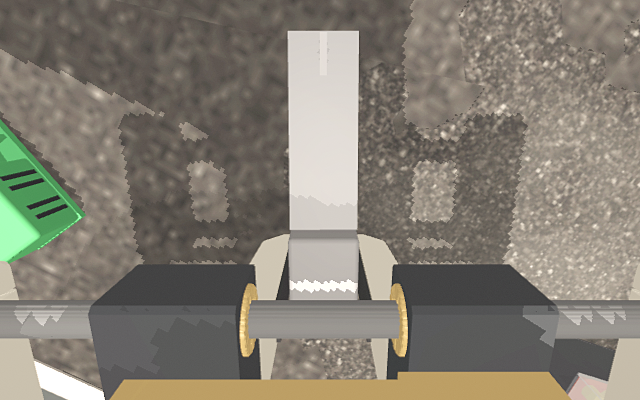

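The block is held at the full 30 mm, and the wedge lies along the tool's x axis with its thin end at (323,31). I lift and plan the carry.

```bash
python3 -m pendant '[{"claw":-1,"tx":0,"ty":0,"tz":-15,"yaw":0},{"claw":-1,"tx":0,"ty":0,"tz":-30,"yaw":0},{"claw":-1,"tx":0,"ty":0,"tz":-30,"yaw":0},{"claw":-1,"tx":0,"ty":0,"tz":0,"yaw":0}]'
python3 - <<'E'
from h import *
im=load('w4');M=im['M']
for u,v,z in((288,31,4),(358,31,4),(323,31,4),(288,228,18),(358,228,18)):
    w=onplane(im,u,v,z); print(u,v,w.round(1),(M[:3,:3]@np.array(im['T_tool_cam'])[:3,:3].T).T[:2]@(w-[475.1,-188,0]))
Q=cloud(load('side0'));
d=np.array([.9937,.112]);l=np.array([-.112,.9937]);
for g in(130,):
    p=d*(582.5-g)+l*62; print('grip target',p)
plan([(*p,68,-83.6)])
E
```

```text
time: 6.55
position: [477.0, -189.3, 70.3]
tool_rot: [0.002, 0.963, 0.268, 0.003]
ft_force: [0.1, -1.0, -1.0]
opening: 0.318
grasp_force: 30.0
288 31 [ 555.1 -121.1    4. ] [103.08629066 -15.82766387]
358 31 [ 570.5 -146.6    4. ] [103.06347413  13.93619655]
323 31 [ 562.8 -133.9    4. ] [103.07488292  -0.94641562]
288 228 [ 483.  -163.6   18. ] [ 19.38439146 -16.73497845]
358 228 [ 499.3 -190.5   18. ] [19.3517255  14.67677028]
grip target [442.70525 112.2894 ]
t 6.55 from [ 477.  -189.3   70.3] y at -58.85 tilt [ 0.0037  0.0056 -1.    ] F [ 0.1 -1.  -1. ] grip 29.999182485044003 0.31783309816271965
-> [442.70525 112.2894   68.      -83.6    ]
{"tx":18,"ty":-39,"tz":0,"yaw":4}, {"tx":15,"ty":-41,"tz":0,"yaw":3}, {"tx":13,"ty":-41,"tz":0,"yaw":4}, {"tx":10,"ty":-42,"tz":1,"yaw":3}, {"tx":8,"ty":-43,"tz":0,"yaw":4}
{"tx":5,"ty":-43,"tz":1,"yaw":3}, {"tx":3,"ty":-44,"tz":0,"yaw":4},
```

```bash
python3 -m pendant '[{"claw":-1,"tx":18,"ty":-39,"tz":0,"yaw":4}, {"claw":-1,"tx":15,"ty":-41,"tz":0,"yaw":3}, {"claw":-1,"tx":13,"ty":-41,"tz":0,"yaw":4}, {"claw":-1,"tx":10,"ty":-42,"tz":0,"yaw":3}, {"claw":-1,"tx":8,"ty":-43,"tz":0,"yaw":4}]'
python3 -m pendant '[{"claw":-1,"tx":5,"ty":-43,"tz":0,"yaw":3}, {"claw":-1,"tx":3,"ty":-44,"tz":0,"yaw":4},{"claw":-1,"tx":0,"ty":0,"tz":0,"yaw":0},{"claw":-1,"tx":0,"ty":0,"tz":0,"yaw":0},{"claw":-1,"tx":0,"ty":0,"tz":0,"yaw":0}]'
python3 - <<'E'
from h import *
im=wshot('w5');
plan([(442.7,112.3,5,-83.6)],dec=1)
Q=cloud(im).reshape(-1,3);T=Q[(Q[:,2]>41)&(Q[:,2]<48)&(Q[:,0]>555)&(Q[:,0]<700)]
E=[]
for y in range(30,220,6):
    s=T[(T[:,1]>=y)&(T[:,1]<y+6)]
    if len(s)>5: E.append([y+3,np.percentile(s[:,0],1)])
E=np.array(E);print(E.round(1).tolist())
E
```

```text
time: 7.05
position: [448.7, 28.7, 66.6]
tool_rot: [-0.0, 0.994, 0.113, -0.001]
ft_force: [1.3, -0.4, -1.2]
opening: 0.322
grasp_force: 30.0
time: 7.55
position: [439.9, 112.6, 67.1]
tool_rot: [0.001, 0.999, 0.053, -0.0]
ft_force: [0.5, -0.3, -1.9]
opening: 0.32
grasp_force: 30.0
t 7.6 from [440.1 112.1  67.3] y at -84.01 tilt [-4.0e-04  1.1e-03 -1.0e+00] F [ 0.7 -0.5 -1.3] grip 29.998898059129715 0.3211200202171754
-> [442.7 112.3   5.  -83.6]
{"tx":1.3,"ty":0.1,"tz":31.1,"yaw":-0.2}, {"tx":1.3,"ty":0,"tz":31.2,"yaw":-0.2}, 
[]
```

View pics/w5.png

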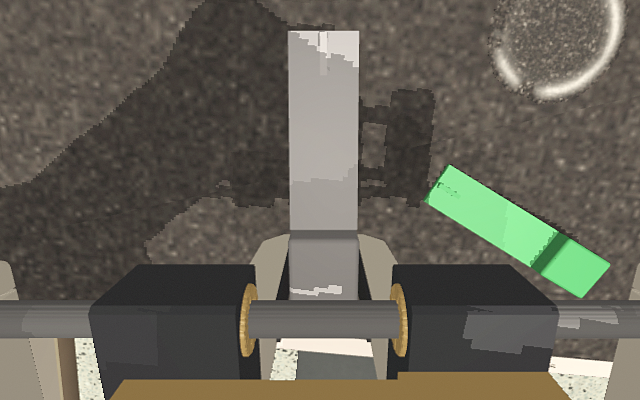

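The thin end is at (323,31), the green wedge is clear at right (515,230), and the platform is out of view. I rise so the wrist camera can measure the platform edge and screw in the arm's own frame.

```bash
python3 -m pendant '[{"claw":-1,"tx":5,"ty":0,"tz":-50,"yaw":0},{"claw":-1,"tx":10,"ty":0,"tz":-50,"yaw":0},{"claw":-1,"tx":10,"ty":0,"tz":-50,"yaw":0},{"claw":-1,"tx":10,"ty":0,"tz":-50,"yaw":0},{"claw":-1,"tx":0,"ty":0,"tz":0,"yaw":0}]'
python3 -m pendant '[{"claw":-1,"tx":0,"ty":0,"tz":0,"yaw":0},{"claw":-1,"tx":0,"ty":0,"tz":0,"yaw":0}]'
python3 - <<'E'
from h import *
im=wshot('w6');plan([])
Q=cloud(im).reshape(-1,3);T=Q[(Q[:,2]>39)&(Q[:,2]<49)&(Q[:,0]>545)&(Q[:,0]<700)];print(len(T),T.min(0),T.max(0),T[:,2].mean())
E=[]
for y in range(30,225,6):
    s=T[(T[:,1]>=y)&(T[:,1]<y+6)]
    if len(s)>5: E.append([y+3,np.percentile(s[:,0],1)])
E=np.array(E);p=np.polyfit(E[:,0],E[:,1],1);r=E[:,1]-np.polyval(p,E[:,0]);k=abs(r)<2;p=np.polyfit(E[k,0],E[k,1],1)
print(p,np.degrees(np.arctan(p[0])),r.round(1))
d=np.array([1,-p[0]])/np.hypot(1,p[0]);l=np.array([-d[1],d[0]]);q=T[:,:2]@l;print(d,l,'lat',np.percentile(q,[0,.5,99.5,100]),'front',np.array([p[1],0])@d)
# screw head: dark / non-white on plate
F=im['frame'].reshape(-1,3).astype(int);s=(Q[:,:2]@d)-np.array([p[1],0])@d
k=(s>4)&(s<24)&(Q[:,2]>35)&(Q[:,2]<60)&(abs(Q[:,:2]@l-62)<40)
B=F[k].mean(1);print(np.percentile(B,[1,5,20,50]));kk=B<np.median(B)-30
if kk.any(): print('screw',kk.sum(),np.median(Q[k][kk][:,:2]@l),np.median(s[k][kk]),np.median(Q[k][kk],axis=0))
E
```

```text
time: 8.1
position: [480.0, 114.9, 270.4]
tool_rot: [-0.001, 0.999, 0.052, 0.007]
ft_force: [0.7, -0.6, -1.5]
opening: 0.323
grasp_force: 30.0
time: 8.3
position: [472.7, 116.7, 262.6]
tool_rot: [-0.0, 0.999, 0.053, -0.002]
ft_force: [0.1, 0.4, -2.0]
opening: 0.322
grasp_force: 30.0
t 8.35 from [472.7 117.  262.4] y at -83.95 tilt [-4.5e-03  1.0e-04 -1.0e+00] F [ 0.7  0.5 -1.2] grip 29.9991112947464 0.3216742734277274
8760 [ 562.02203847 -131.81511561   39.02083621] [660.03929684 222.85032054  48.99584082] 44.99932996630791Traceback (most recent call last):
  File "<stdin>", line 8, in <module>
    raise TypeError("expected non-empty vector for x")
TypeError: expected non-empty vector for x
```

Run:
```python
from h import *
im=load('w6');Q=cloud(im).reshape(-1,3)
g=(Q[:,2]>40)&(Q[:,2]<48)&(Q[:,1]>20)&(Q[:,1]<235)&(Q[:,0]>545)&(Q[:,0]<640);T=Q[g];print(len(T))
E=[]
for y in range(34,218,6):
    s=T[(T[:,1]>=y)&(T[:,1]<y+6)]
    if len(s)>5: E.append([y+3,np.percentile(s[:,0],1)])
E=np.array(E).astype(np.float32);print(E.round(1).tolist())
vx,vy,x0,y0=cv2.fitLine(E,cv2.DIST_HUBER,0,.5,.01,.01).ravel();m=vy/vx;c=y0-m*x0;print(m,c,np.degrees(np.arctan(m)))
d=np.array([1,-m])/np.hypot(1,m);l=np.array([-d[1],d[0]]);s=T[:,:2]@d-c*d[0];q=(T[:,:2]@l)
print(d,'front',c*d[0]);
for a in range(0,40,5):
    k=(s>a)&(s<a+5)
    if k.any(): print(a,k.sum(),np.percentile(q[k],[.5,99.5]).round(1))
F=im['frame'].reshape(-1,3).astype(int).mean(1);s=Q[:,:2]@d-c*d[0];q=Q[:,:2]@l
k=(s>5)&(s<23)&(Q[:,2]>35)&(Q[:,2]<60)&(abs(q-62)<30);B=F[k];print(np.percentile(B,[1,5,20,50]))
kk=B<np.median(B)-30;print('screw',kk.sum(),np.median(q[k][kk]),np.median(s[k][kk]))
```

```text
8285
[[43.0, 581.9000244140625], [49.0, 581.5], [55.0, 580.9000244140625], [61.0, 580.2999877929688], [67.0, 579.5999755859375], [73.0, 579.0999755859375], [79.0, 578.2999877929688], [85.0, 577.9000244140625], [91.0, 577.7000122070312], [97.0, 598.0], [103.0, 618.0], [109.0, 617.2000122070312], [115.0, 616.5], [121.0, 615.9000244140625], [127.0, 615.2999877929688], [133.0, 614.5999755859375], [139.0, 614.0999755859375], [145.0, 613.5], [151.0, 612.9000244140625], [157.0, 612.2000122070312], [163.0, 569.5], [169.0, 567.7999877929688], [175.0, 567.2000122070312], [181.0, 566.7000122070312], [187.0, 565.5999755859375], [193.0, 564.5999755859375], [199.0, 563.9000244140625], [205.0, 563.2999877929688], [211.0, 562.5999755859375], [217.0, 563.5999755859375]]
-0.116945714 588.39825 -6.6701975
[0.99323117 0.11615413] front 584.4154881682867
0 517 [-28.4 149.3]
5 512 [-27.8 149. ]
10 493 [-25.4 146.6]
15 512 [-25.4 146.6]
20 504 [-25.4 146.4]
25 514 [-25.5 146.6]
30 526 [-25.5 146.6]
35 528 [-25.1 146.7]Traceback (most recent call last):
  File "<stdin>", line 16, in <module>
    return _quantile_unchecked(
        a, q, axis, out, overwrite_input, method, keepdims, weights)
    return _ureduce(a,
                    func=_quantile_ureduce_func,
    ...<5 lines>...
                    overwrite_input=overwrite_input,
                    method=method)
    r = func(a, **kwargs)
    result = _quantile(arr,
                       quantiles=q,
    ...<2 lines>...
                       out=out,
                       weights=wgt)
    slices_having_nans = np.isnan(arr[-1, ...])
                                  ~~~^^^^^^^^^
IndexError: index -1 is out of bounds for axis 0 with size 0
```

```bash
python3 -c "
from h import *
plan([(447.1,112.8,60,-83.5),(447.1,112.8,0,-83.5)],dec=1)"
```

```text
t 8.35 from [472.7 117.  262.4] y at -83.95 tilt [-4.5e-03  1.0e-04 -1.0e+00] F [ 0.7  0.5 -1.2] grip 29.9991112947464 0.3216742734277274
-> [447.1 112.8  60.  -83.5]
{"tx":-5.2,"ty":0.3,"tz":40.5,"yaw":-0.1}, {"tx":-5.2,"ty":0.3,"tz":40.5,"yaw":-0.1}, {"tx":-5.2,"ty":0.3,"tz":40.5,"yaw":-0.1}, {"tx":-5.1,"ty":0.2,"tz":40.5,"yaw":-0.1}, {"tx":-5.2,"ty":0.3,"tz":40.4,"yaw":0}

-> [447.1 112.8   0.  -83.5]
{"tx":0,"ty":0,"tz":30,"yaw":0}, {"tx":0,"ty":0,"tz":30,"yaw":0},
```

```bash
python3 -m pendant '[{"claw":-1,"tx":-5,"ty":0,"tz":40,"yaw":-0.1}, {"claw":-1,"tx":-5,"ty":0.5,"tz":40,"yaw":-0.1}, {"claw":-1,"tx":-5,"ty":0.5,"tz":40,"yaw":-0.1}, {"claw":-1,"tx":-5,"ty":0.5,"tz":40,"yaw":-0.1}, {"claw":-1,"tx":-5,"ty":0,"tz":40,"yaw":0}]'
python3 -m pendant '[{"claw":-1,"tx":0,"ty":0,"tz":20,"yaw":0},{"claw":-1,"tx":0,"ty":0,"tz":20,"yaw":0},{"claw":-1,"tx":0,"ty":0,"tz":10,"yaw":0},{"claw":-1,"tx":0,"ty":0,"tz":0,"yaw":0},{"claw":-1,"tx":0,"ty":0,"tz":0,"yaw":0}]'
python3 -c "
from h import *
plan([(447.1,112.8,-6,-83.5)],dec=1)"
```

```text
time: 8.85
position: [447.8, 112.7, 61.6]
tool_rot: [0.001, 0.998, 0.057, -0.002]
ft_force: [0.2, 1.6, -1.8]
opening: 0.322
grasp_force: 30.0
time: 9.35
position: [449.6, 113.0, 14.3]
tool_rot: [0.0, 0.998, 0.057, -0.0]
ft_force: [-0.2, 0.4, -1.6]
opening: 0.318
grasp_force: 30.0
t 9.35 from [449.6 113.   14.3] y at -83.48 tilt [-3.e-04  4.e-04 -1.e+00] F [-0.2  0.4 -1.6] grip 29.999048933386803 0.3183293219612669
-> [447.1 112.8  -6.  -83.5]
{"tx":-2.5,"ty":-0.1,"tz":20.3,"yaw":0},
```

```bash
python3 -m pendant '[{"claw":-1,"tx":-1,"ty":0,"tz":10,"yaw":0},{"claw":-1,"tx":-1,"ty":0,"tz":8,"yaw":0},{"claw":-1,"tx":0,"ty":0,"tz":1,"yaw":0},{"claw":-1,"tx":0,"ty":0,"tz":0,"yaw":0},{"claw":-1,"tx":0,"ty":0,"tz":0,"yaw":0}]'
python3 -m pendant '[{"claw":-1,"tx":0,"ty":0,"tz":1,"yaw":0},{"claw":-1,"tx":0,"ty":0,"tz":0.5,"yaw":0},{"claw":-1,"tx":0,"ty":0,"tz":0.5,"yaw":0},{"claw":-1,"tx":0,"ty":0,"tz":0,"yaw":0},{"claw":-1,"tx":0,"ty":0,"tz":0,"yaw":0}]'
```

```text
time: 9.85
position: [447.9, 113.1, -4.6]
tool_rot: [-0.0, 0.998, 0.057, 0.0]
ft_force: [-0.2, -0.7, -0.6]
opening: 0.322
grasp_force: 30.0
time: 10.35
position: [447.7, 113.2, -6.7]
tool_rot: [0.0, 0.998, 0.057, -0.0]
ft_force: [-0.5, 0.3, -0.7]
opening: 0.317
grasp_force: 30.0
```

```bash
python3 -m pendant '[{"claw":-1,"tx":0,"ty":0,"tz":0.5,"yaw":0},{"claw":-1,"tx":0,"ty":0,"tz":0,"yaw":0},{"claw":-1,"tx":0,"ty":0,"tz":0,"yaw":0}]'
python3 -m pendant '[{"claw":-1,"tx":0,"ty":0,"tz":0.5,"yaw":0},{"claw":-1,"tx":0,"ty":0,"tz":0,"yaw":0},{"claw":-1,"tx":0,"ty":0,"tz":0,"yaw":0}]'
```

```text
time: 10.65
position: [447.6, 113.1, -7.2]
tool_rot: [0.0, 0.998, 0.057, -0.0]
ft_force: [-1.4, 0.2, -0.6]
opening: 0.32
grasp_force: 30.0
time: 10.95
position: [447.7, 113.2, -7.5]
tool_rot: [-0.0, 0.998, 0.057, 0.0]
ft_force: [-1.0, 0.6, 4.2]
opening: 0.322
grasp_force: 30.0
```

It touches the bench at about -7.4. I ease off slightly and slide in.

```bash
python3 -m pendant '[{"claw":-1,"tx":0,"ty":0,"tz":-0.3,"yaw":0},{"claw":-1,"tx":7,"ty":0,"tz":0,"yaw":0},{"claw":-1,"tx":7,"ty":0,"tz":0,"yaw":0},{"claw":-1,"tx":7,"ty":0,"tz":0,"yaw":0},{"claw":-1,"tx":0,"ty":0,"tz":0,"yaw":0}]'
python3 -m pendant '[{"claw":-1,"tx":3,"ty":0,"tz":0,"yaw":0},{"claw":-1,"tx":3,"ty":0,"tz":0,"yaw":0},{"claw":-1,"tx":3,"ty":0,"tz":0,"yaw":0},{"claw":-1,"tx":0,"ty":0,"tz":0,"yaw":0},{"claw":-1,"tx":0,"ty":0,"tz":0,"yaw":0}]'
python3 -c "
from h import *
plan([])
o,p,R=state();print(p[:2]@[-.1132,.9936],584-p[:2]@[.9936,.1132])"
```

```text
time: 11.45
position: [470.6, 115.7, -7.4]
tool_rot: [0.0, 0.998, 0.057, 0.001]
ft_force: [0.2, -0.5, 0.7]
opening: 0.321
grasp_force: 30.0
time: 11.95
position: [477.8, 116.6, -7.4]
tool_rot: [0.0, 0.998, 0.057, 0.0]
ft_force: [0.8, 0.6, 0.5]
opening: 0.322
grasp_force: 30.0
t 11.95 from [477.8 116.6  -7.4] y at -83.45 tilt [ 6.e-04  2.e-04 -1.e+00] F [0.8 0.6 0.5] grip 29.999353364109993 0.3222730418423572
61.76554141253097 96.01975666307186
```

```bash
cat > chk.py <<'E'
import sys
from h import *
o,p,R=state(); f=-(o['ft_force'][:2]@[.9936,.1132]); print('push',round(f,1),'Fz',round(o['ft_force'][2],1),'x',round(p[:2]@[.9936,.1132]-584,1),'lat',round(p[:2]@[-.1132,.9936],1),'z',round(p[2],1))
sys.exit(f>float(sys.argv[1]))
E
python3 -m pendant '[{"claw":-1,"tx":1.5,"ty":0,"tz":0,"yaw":0},{"claw":-1,"tx":0,"ty":0,"tz":0,"yaw":0}]' >/dev/null && python3 chk.py 2.5 &&
python3 -m pendant '[{"claw":-1,"tx":1.5,"ty":0,"tz":0,"yaw":0},{"claw":-1,"tx":0,"ty":0,"tz":0,"yaw":0}]' >/dev/null && python3 chk.py 2.5 &&
python3 -m pendant '[{"claw":-1,"tx":1.5,"ty":0,"tz":0,"yaw":0},{"claw":-1,"tx":0,"ty":0,"tz":0,"yaw":0}]' >/dev/null && python3 chk.py 2.5 &&
python3 -m pendant '[{"claw":-1,"tx":1.5,"ty":0,"tz":0,"yaw":0},{"claw":-1,"tx":0,"ty":0,"tz":0,"yaw":0}]' >/dev/null && python3 chk.py 2.5 &&
python3 -m pendant '[{"claw":-1,"tx":1.5,"ty":0,"tz":0,"yaw":0},{"claw":-1,"tx":0,"ty":0,"tz":0,"yaw":0}]' >/dev/null && python3 chk.py 2.5 &&
python3 -m pendant '[{"claw":-1,"tx":1.5,"ty":0,"tz":0,"yaw":0},{"claw":-1,"tx":0,"ty":0,"tz":0,"yaw":0}]' >/dev/null && python3 chk.py 2.5 &&
python3 -m pendant '[{"claw":-1,"tx":1.5,"ty":0,"tz":0,"yaw":0},{"claw":-1,"tx":0,"ty":0,"tz":0,"yaw":0}]' >/dev/null && python3 chk.py 2.5 &&
python3 -m pendant '[{"claw":-1,"tx":1.5,"ty":0,"tz":0,"yaw":0},{"claw":-1,"tx":0,"ty":0,"tz":0,"yaw":0}]' >/dev/null && python3 chk.py 2.5
```

```text
push 0.6 Fz -0.2 x -94.9 lat 61.8 z -7.4False
```

```bash
sed -i 's/sys.exit(\(.*\))$/sys.exit(int(\1))/' chk.py
python3 -m pendant '[{"claw":-1,"tx":1.5,"ty":0,"tz":0,"yaw":0},{"claw":-1,"tx":0,"ty":0,"tz":0,"yaw":0}]' >/dev/null && python3 chk.py 2.5 &&
python3 -m pendant '[{"claw":-1,"tx":1.5,"ty":0,"tz":0,"yaw":0},{"claw":-1,"tx":0,"ty":0,"tz":0,"yaw":0}]' >/dev/null && python3 chk.py 2.5 &&
python3 -m pendant '[{"claw":-1,"tx":1.5,"ty":0,"tz":0,"yaw":0},{"claw":-1,"tx":0,"ty":0,"tz":0,"yaw":0}]' >/dev/null && python3 chk.py 2.5 &&
python3 -m pendant '[{"claw":-1,"tx":1.5,"ty":0,"tz":0,"yaw":0},{"claw":-1,"tx":0,"ty":0,"tz":0,"yaw":0}]' >/dev/null && python3 chk.py 2.5 &&
python3 -m pendant '[{"claw":-1,"tx":1.5,"ty":0,"tz":0,"yaw":0},{"claw":-1,"tx":0,"ty":0,"tz":0,"yaw":0}]' >/dev/null && python3 chk.py 2.5 &&
python3 -m pendant '[{"claw":-1,"tx":1.5,"ty":0,"tz":0,"yaw":0},{"claw":-1,"tx":0,"ty":0,"tz":0,"yaw":0}]' >/dev/null && python3 chk.py 2.5 &&
python3 -m pendant '[{"claw":-1,"tx":1.5,"ty":0,"tz":0,"yaw":0},{"claw":-1,"tx":0,"ty":0,"tz":0,"yaw":0}]' >/dev/null && python3 chk.py 2.5 &&
python3 -m pendant '[{"claw":-1,"tx":1.5,"ty":0,"tz":0,"yaw":0},{"claw":-1,"tx":0,"ty":0,"tz":0,"yaw":0}]' >/dev/null && python3 chk.py 2.5
```

```text
push 1.5 Fz 1.0 x -93.3 lat 61.8 z -7.4
push 0.7 Fz 0.3 x -91.6 lat 61.8 z -7.4
push 0.3 Fz 1.1 x -90.1 lat 61.8 z -7.4
push -0.4 Fz 1.2 x -88.6 lat 61.8 z -7.4
push 0.1 Fz 0.7 x -87.1 lat 61.8 z -7.4
push 0.1 Fz -0.1 x -85.6 lat 61.8 z -7.4
push 0.3 Fz 0.2 x -84.1 lat 61.8 z -7.4
push 0.9 Fz 0.4 x -82.6 lat 61.8 z -7.4
```

```bash
python3 -m pendant '[{"claw":-1,"tx":1.5,"ty":0,"tz":0,"yaw":0},{"claw":-1,"tx":0,"ty":0,"tz":0,"yaw":0}]' >/dev/null && python3 chk.py 2.5 &&
python3 -m pendant '[{"claw":-1,"tx":1.5,"ty":0,"tz":0,"yaw":0},{"claw":-1,"tx":0,"ty":0,"tz":0,"yaw":0}]' >/dev/null && python3 chk.py 2.5 &&
python3 -m pendant '[{"claw":-1,"tx":1.5,"ty":0,"tz":0,"yaw":0},{"claw":-1,"tx":0,"ty":0,"tz":0,"yaw":0}]' >/dev/null && python3 chk.py 2.5 &&
python3 -m pendant '[{"claw":-1,"tx":1.5,"ty":0,"tz":0,"yaw":0},{"claw":-1,"tx":0,"ty":0,"tz":0,"yaw":0}]' >/dev/null && python3 chk.py 2.5 &&
python3 -m pendant '[{"claw":-1,"tx":1.5,"ty":0,"tz":0,"yaw":0},{"claw":-1,"tx":0,"ty":0,"tz":0,"yaw":0}]' >/dev/null && python3 chk.py 2.5 &&
python3 -m pendant '[{"claw":-1,"tx":1.5,"ty":0,"tz":0,"yaw":0},{"claw":-1,"tx":0,"ty":0,"tz":0,"yaw":0}]' >/dev/null && python3 chk.py 2.5 &&
python3 -m pendant '[{"claw":-1,"tx":1.5,"ty":0,"tz":0,"yaw":0},{"claw":-1,"tx":0,"ty":0,"tz":0,"yaw":0}]' >/dev/null && python3 chk.py 2.5 &&
python3 -m pendant '[{"claw":-1,"tx":1.5,"ty":0,"tz":0,"yaw":0},{"claw":-1,"tx":0,"ty":0,"tz":0,"yaw":0}]' >/dev/null && python3 chk.py 2.5 &&
python3 -m pendant '[{"claw":-1,"tx":1.5,"ty":0,"tz":0,"yaw":0},{"claw":-1,"tx":0,"ty":0,"tz":0,"yaw":0}]' >/dev/null && python3 chk.py 2.5 &&
python3 -m pendant '[{"claw":-1,"tx":1.5,"ty":0,"tz":0,"yaw":0},{"claw":-1,"tx":0,"ty":0,"tz":0,"yaw":0}]' >/dev/null && python3 chk.py 2.5 &&
python3 -m pendant '[{"claw":-1,"tx":1.5,"ty":0,"tz":0,"yaw":0},{"claw":-1,"tx":0,"ty":0,"tz":0,"yaw":0}]' >/dev/null && python3 chk.py 2.5 &&
python3 -m pendant '[{"claw":-1,"tx":1.5,"ty":0,"tz":0,"yaw":0},{"claw":-1,"tx":0,"ty":0,"tz":0,"yaw":0}]' >/dev/null && python3 chk.py 2.5
```

```text
push 0.3 Fz -0.2 x -81.1 lat 61.8 z -7.4
push 0.4 Fz 0.3 x -79.9 lat 61.8 z -7.4
push 3.0 Fz 2.7 x -79.2 lat 61.8 z -7.4
```

Contact. From here I push in small steps up to about 8 N.

```bash
python3 -m pendant '[{"claw":-1,"tx":0,"ty":0,"tz":0,"yaw":0},{"claw":-1,"tx":0,"ty":0,"tz":0,"yaw":0}]' >/dev/null && python3 chk.py 7 && python3 -m pendant '[{"claw":-1,"tx":0.4,"ty":0,"tz":0,"yaw":0},{"claw":-1,"tx":0,"ty":0,"tz":0,"yaw":0}]' >/dev/null && python3 chk.py 7 && python3 -m pendant '[{"claw":-1,"tx":0.4,"ty":0,"tz":0,"yaw":0},{"claw":-1,"tx":0,"ty":0,"tz":0,"yaw":0}]' >/dev/null && python3 chk.py 7 && python3 -m pendant '[{"claw":-1,"tx":0.4,"ty":0,"tz":0,"yaw":0},{"claw":-1,"tx":0,"ty":0,"tz":0,"yaw":0}]' >/dev/null && python3 chk.py 7
```

```text
push 3.1 Fz 4.2 x -79.2 lat 61.8 z -7.4
push 5.0 Fz 5.5 x -78.9 lat 61.8 z -7.4
push 5.1 Fz 6.0 x -78.7 lat 61.8 z -7.4
push 5.8 Fz 6.2 x -78.6 lat 61.8 z -7.4
```

```bash
python3 -m pendant '[{"claw":-1,"tx":0,"ty":0,"tz":-0.3,"yaw":0},{"claw":-1,"tx":0,"ty":0,"tz":0,"yaw":0}]' >/dev/null && python3 chk.py 8 && python3 -m pendant '[{"claw":-1,"tx":0.4,"ty":0,"tz":-0.2,"yaw":0},{"claw":-1,"tx":0,"ty":0,"tz":0,"yaw":0}]' >/dev/null && python3 chk.py 7.5 && python3 -m pendant '[{"claw":-1,"tx":0.4,"ty":0,"tz":0,"yaw":0},{"claw":-1,"tx":0,"ty":0,"tz":0,"yaw":0}]' >/dev/null && python3 chk.py 7.5
```

```text
push 5.0 Fz 2.4 x -78.4 lat 61.9 z -7.4
push 5.6 Fz 1.9 x -78.2 lat 61.9 z -7.4
push 6.5 Fz 3.3 x -78.1 lat 61.9 z -7.4
```

```bash
python3 -m pendant '[{"claw":-1,"tx":0.4,"ty":0,"tz":-0.2,"yaw":0},{"claw":-1,"tx":0,"ty":0,"tz":0,"yaw":0}]' >/dev/null && python3 chk.py 7.5 && python3 -m pendant '[{"claw":-1,"tx":0.4,"ty":0,"tz":0,"yaw":0},{"claw":-1,"tx":0,"ty":0,"tz":0,"yaw":0}]' >/dev/null && python3 chk.py 7.5 && python3 -m pendant '[{"claw":-1,"tx":0.4,"ty":0,"tz":0,"yaw":0},{"claw":-1,"tx":0,"ty":0,"tz":0,"yaw":0}]' >/dev/null && python3 chk.py 7.5 
python3 -m pendant '[{"claw":-1,"tx":0,"ty":0,"tz":0,"yaw":0},{"claw":-1,"tx":0,"ty":0,"tz":0,"yaw":0}]' >/dev/null; python3 chk.py 7.5
```

```text
push 6.9 Fz 1.9 x -78.0 lat 61.8 z -7.4
push 5.5 Fz 2.4 x -77.8 lat 61.9 z -7.4
push 7.5 Fz 2.7 x -77.7 lat 61.9 z -7.4
push 7.2 Fz 3.6 x -77.7 lat 61.9 z -7.4
```

```bash
python3 -m pendant '[{"claw":-1,"tx":0.4,"ty":0,"tz":0,"yaw":0},{"claw":-1,"tx":0,"ty":0,"tz":0,"yaw":0},{"claw":-1,"tx":0,"ty":0,"tz":0,"yaw":0}]' >/dev/null; python3 chk.py 9
python3 -m pendant '[{"claw":0.1,"tx":0,"ty":0,"tz":0,"yaw":0},{"claw":0.3,"tx":0,"ty":0,"tz":0,"yaw":0},{"claw":0.3,"tx":0,"ty":0,"tz":0,"yaw":0},{"claw":0.3,"tx":0,"ty":0,"tz":0,"yaw":0},{"claw":0.3,"tx":0,"ty":0,"tz":0,"yaw":0}]'; python3 chk.py 9
```

```text
push 8.0 Fz 2.7 x -77.6 lat 61.9 z -7.4
time: 17.35
position: [499.5, 119.1, -6.6]
tool_rot: [0.0, 0.998, 0.057, 0.0]
ft_force: [0.3, 0.7, -0.5]
opening: 0.647
grasp_force: 0.0
push -0.4 Fz -0.5 x -74.2 lat 61.8 z -6.6
```

```bash
python3 -m pendant '[{"claw":0.3,"tx":-1,"ty":0,"tz":-10,"yaw":0},{"claw":0.3,"tx":-1,"ty":0,"tz":-20,"yaw":0},{"claw":0.3,"tx":-2,"ty":0,"tz":-40,"yaw":0},{"claw":0.3,"tx":-5,"ty":0,"tz":-45,"yaw":0},{"claw":0.3,"tx":-10,"ty":0,"tz":-45,"yaw":0}]'
python3 -m pendant '[{"claw":0.3,"tx":-10,"ty":0,"tz":-45,"yaw":0},{"claw":0.3,"tx":0,"ty":0,"tz":0,"yaw":0},{"claw":0.3,"tx":0,"ty":0,"tz":0,"yaw":0},{"claw":0.3,"tx":0,"ty":0,"tz":0,"yaw":0},{"claw":0.3,"tx":0,"ty":0,"tz":0,"yaw":0}]'
python3 - <<'E'
from h import *
w=wshot('w7');s=shot('side','side2');c=shot('scene','scene2')
Q=cloud(w).reshape(-1,3);T=Q[(Q[:,2]>27)&(Q[:,2]<33)&(abs(Q[:,0]-500)<35)&(abs(Q[:,1]-119)<35)]
d=np.array([.9936,.1132]);l=np.array([-.1132,.9936])
r=cv2.minAreaRect(T[:,:2].astype(np.float32));print(len(T),r,np.array(r[0])@d-584,np.array(r[0])@l)
o=np.zeros((400,800,3),np.uint8);o[:,:450]=cv2.resize(s['frame'][155:255,275:387],(450,400),interpolation=cv2.INTER_CUBIC)
o[:219,450:]=cv2.resize(w['frame'],(350,219));o[219:,450:]=cv2.resize(c['frame'][140:245,235:440],(350,181),interpolation=cv2.INTER_CUBIC);cv2.imwrite('pics/fin.png',o)
E
```

```text
time: 17.85
position: [480.0, 116.5, 155.4]
tool_rot: [0.0, 0.998, 0.057, 0.0]
ft_force: [1.8, 0.9, 0.6]
opening: 0.648
grasp_force: 0.0
time: 18.35
position: [469.2, 115.7, 197.0]
tool_rot: [0.0, 0.998, 0.057, -0.001]
ft_force: [0.2, 0.3, -0.4]
opening: 0.649
grasp_force: 0.0
1142 ((497.02398681640625, 120.11786651611328), (35.20457458496094, 29.6914005279541), 5.819911479949951) -76.55962420959474 63.085996862792975
```

View pics/fin.png

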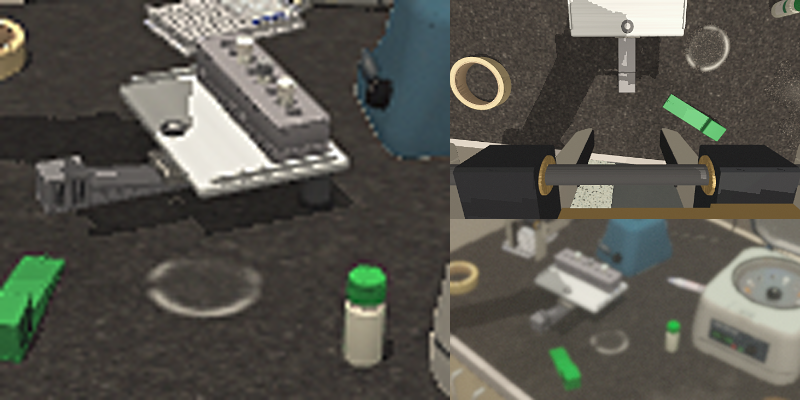

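The wedge at (100,185) lies in under the foot, and the top view shows it in line with the screw: (627,65) against (627,27). The tape and bottle look untouched, and the arm never worked near the timer. The gripper is clear, so I hand in.

```bash
python3 -c "
from h import *
print(sign_off())"
```

```text
the job is handed in; nothing more can be done
None
```

I slid the grey wedge in under the middle of the foot, jammed it with a level push of about 8 N, let go and handed the job in at about 18.5 s; `sign_off()` gave no verdict.

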